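# Log two cells on the microscope bench's tally counters

## Task

Log the two cells just seen under the microscope: with the fingertips, gently press the slim round pin key of its tally counter fully down and let it come up again, then do the same with the long bar key of another counter, and withdraw. Leave the keys of the two other counters (wide disc, square) unpressed, do not lift any counter or push it out of place, and do not disturb the other things on the bench.

Things in the scene. Friction and masses are not known exactly. Their poses are not given: they have to be found in the camera images.
- counter_pin: Loose white metal desk tally counter whose black key is a slim round pin, 14 mm diameter (the first key to press). Body 84 mm (x) by 62 mm (y) by 38 mm high, about 0.5 kg, with a steel window frame 5 mm proud of the top on its +x half and a small steel knob (20 mm across, 8 mm long) on its -y side. Origin: centre of the underside, z up. All four counters are alike except for the key.
- key_pin_top (a point): Centre of the top face of that counter's key (a slim round pin, 14 mm diameter); it moves down with the key. At rest it is 16 mm above the counter's top (54 mm above the table) and 14 mm from the counter's centre towards the counter's -x side.
- key_pin (a joint): Travel of that key in m: 0 up, 0.008 fully down (straight down). A spring raises it when let go; about 1 N starts it and 5 N holds it fully down, where it meets a hard stop.
- counter_bar: Loose white metal desk tally counter whose black key is a long narrow bar, 16 mm (counter x) by 52 mm (counter y) (the second key to press). Body 84 mm (x) by 62 mm (y) by 38 mm high, about 0.5 kg, with a steel window frame 5 mm proud of the top on its +x half and a small steel knob (20 mm across, 8 mm long) on its -y side. Origin: centre of the underside, z up. All four counters are alike except for the key.
- key_bar_top (a point): Centre of the top face of that counter's key (a long narrow bar, 16 mm (counter x) by 52 mm (counter y)); it moves down with the key. At rest it is 16 mm above the counter's top (54 mm above the table) and 14 mm from the counter's centre towards the counter's -x side.
- key_bar (a joint): Travel of that key in m: 0 up, 0.008 fully down (straight down). A spring raises it when let go; about 1 N starts it and 5 N holds it fully down, where it meets a hard stop.
- counter_disc: Loose white metal desk tally counter whose black key is a wide round disc, 38 mm diameter (to be left alone). Body 84 mm (x) by 62 mm (y) by 38 mm high, about 0.5 kg, with a steel window frame 5 mm proud of the top on its +x half and a small steel knob (20 mm across, 8 mm long) on its -y side. Origin: centre of the underside, z up. All four counters are alike except for the key.
- key_disc_top (a point): Centre of the top face of that counter's key (a wide round disc, 38 mm diameter); it moves down with the key. At rest it is 16 mm above the counter's top (54 mm above the table) and 14 mm from the counter's centre towards the counter's -x side.
- key_disc (a joint): Travel of that key in m: 0 up, 0.008 fully down (straight down). A spring raises it when let go; about 1 N starts it and 5 N holds it fully down, where it meets a hard stop.
- counter_square: Loose white metal desk tally counter whose black key is a square, 32 by 32 mm (to be left alone). Body 84 mm (x) by 62 mm (y) by 38 mm high, about 0.5 kg, with a steel window frame 5 mm proud of the top on its +x half and a small steel knob (20 mm across, 8 mm long) on its -y side. Origin: centre of the underside, z up. All four counters are alike except for the key.
- key_square_top (a point): Centre of the top face of that counter's key (a square, 32 by 32 mm); it moves down with the key. At rest it is 16 mm above the counter's top (54 mm above the table) and 14 mm from the counter's centre towards the counter's -x side.
- key_square (a joint): Travel of that key in m: 0 up, 0.008 fully down (straight down). A spring raises it when let go; about 1 N starts it and 5 N holds it fully down, where it meets a hard stop.
- oil_bottle: Small amber dropper bottle, 28 mm diameter, 70 mm high, standing among the counters; loose, a bystander. Origin: centre of the underside.
- petri_dish: Flat round glass dish with lid, 94 mm diameter, 16 mm high; loose, a bystander. Origin: centre of the underside.
- slide_box: Flat grey box with white lid for microscope slides, 102 by 88 by 32 mm high; loose, a bystander. Origin: centre of the underside.
- staining_jar: Square glass jar, 50 by 50 mm, 72 mm high with the slides standing in it; loose, a bystander. Origin: centre of the underside.
- beaker: Small glass beaker, 52 mm diameter, 62 mm high; loose, a bystander. Origin: centre of the underside.

How it is judged (in metres and radians):
On the way, in this order (a step that is already met when the one before it is completed fails the run):
1. the fingers press the pin key down (at least 6 of its 8 mm), the other keys being up (value of joint key_pin above 0.006 m and contact force between the fingers and counter_pin above 1 N and value of joint each of key_bar, key_disc, key_square below 0.002 m), for 0.05 s.
2. all keys are up again (value of joint each of key_pin, key_bar, key_disc, key_square below 0.002 m), for 0.05 s.
3. the fingers press the bar key down (at least 6 of its 8 mm), the other keys being up (value of joint key_bar above 0.006 m and contact force between the fingers and counter_bar above 1 N and value of joint each of key_pin, key_disc, key_square below 0.002 m), for 0.05 s.
At the end, for the whole second after the job is handed in: All four keys are up (within 2 mm), all four counters stand flat on the table, at rest, within 20 mm of where they were, and the bottle, dish, box, jar and beaker stand within 20 mm of where they were (all of step 2 and height (world z) of each of counter_pin, counter_bar, counter_disc, counter_square below 0.005 m and angle between each of counter_pin, counter_bar, counter_disc, counter_square's own z axis and vertical below 0.1 rad and distance of each of counter_pin, counter_bar, counter_disc, counter_square, oil_bottle, petri_dish, slide_box, staining_jar, beaker from where it was at the start of the episode below 0.02 m and linear speed of each of counter_pin, counter_bar, counter_disc, counter_square below 0.02 m/s and angle between each of oil_bottle, petri_dish, slide_box, staining_jar, beaker's own z axis and vertical below 0.15 rad); the robot touches nothing.
It fails at once if the disc key or the square key is pressed by more than 2.5 mm (value of joint any of key_disc, key_square above 0.0025 m).
It fails at once if a counter is lifted by more than 8 mm or pushed more than 20 mm (height (world z) of any of counter_pin, counter_bar, counter_disc, counter_square above 0.008 m or distance of any of counter_pin, counter_bar, counter_disc, counter_square from where it was at the start of the episode above 0.02 m).
It fails at once if a counter is pressed harder than 40 N (contact force between any of the fingers, the arm and counter_pin above 40 N or contact force between any of the fingers, the arm and counter_bar above 40 N or contact force between any of the fingers, the arm and counter_disc above 40 N or contact force between any of the fingers, the arm and counter_square above 40 N).
It fails at once if a bystander is moved more than 20 mm or knocked over (distance of any of oil_bottle, petri_dish, slide_box, staining_jar, beaker from where it was at the start of the episode above 0.02 m or angle between any of oil_bottle, petri_dish, slide_box, staining_jar, beaker's own z axis and vertical above 0.3 rad).
It also fails if it takes over 43 s, if anything falls off the work surface, if the arm or the gripper's body presses on something with over 40 N, if the wrist force passes 120 N, or if a joint passes its speed limit or range.

## Robot

A 6-joint arm with a two-finger parallel gripper is mounted at the origin on the work surface. World frame = base frame: x ahead of the robot, y to its left, z up, the work surface at z = 0. Lengths are in mm, angles in rad, forces in N, time in s.
With the tool pointing down it reaches from about 350 to 800 mm from the base axis. Payload 7.3 kg.
Tool frame: the origin (TCP) lies between the finger pads; the fingertips stand 22 mm ahead of it and the grasp point (between the pads) lies 3 mm ahead of it (ctrl.tips_ahead is the distance from the TCP to the fingertips, in mm); z points along the fingers, x is the direction in which the jaws open and shut, and the axes are right-handed (so a half turn about z gives the same grasp; the last joint's range is limited). The gripper opens to 85 mm and grips with 20 to 120 N. Pads are 22 mm wide; open, the fingers measure 114 mm over their backs; the gripper's body (76 mm by 85 mm) begins 54 mm behind the grasp point. The pads swing forward as they close: fully open they stand 13 mm farther back than shut.
Start: joints at [1.016, 0.342, 1.524, -0, 1.275, -0.146], TCP at [208.679, 481.763, 253.322] pointing down, gripper open.
Joint ranges: [-2.53, 2.53], [-0.77, 2.02], [0.04, 2.7], [-1, 4.14], [0.28, 2.66], [-3.11, 3.11]. Speed limits (rad/s): [2.57, 2.57, 3.14, 3.14, 3.14, 3.14].

## Interface

Orientations are given as [roll, pitch, yaw] about the fixed x, y, z axes, in that order (R = Rz(yaw) Ry(pitch) Rx(roll)).
In Python, from station import status, viewer, order, ctrl gives the robot as it stands.
- The arm moves only by the tool arm_command, never from a script. Its argument "commands" is one flat list of numbers, 6 for each row, row after row: the shift along the world's x, y, z in m, then the turn, a rotation vector about the world's x, y, z in degrees. A call has 1 to 12 rows; each row shifts and turns the commanded pose from where the row before left it; what a row does not reach is not made up. A row lasts 1/8 s, in which the tool goes at most 62.5 mm and 10.7 degrees, less where a joint would pass 70% of its speed; a pose out of reach is approached as far as the arm can. A call with a gripper value outside its range is refused whole. "jaw" is the finger opening in m, from 0 to 0.0854, set as the call begins (left out, the last holds). The fingers move at their own pace and stop on an object; "force" is the grip in N (left out, the last holds). Time passes only in rows, so rows that do not move let the fingers close. It gives the time, the measured TCP pose, the force and the opening at its end, in the units of the state.
- status.get_obs(): the state, without advancing time (a new reading comes with each control period).
- viewer.camera(name): name is "side" or "top" or "wrist"; returns the picture (400x640x3 uint8, red, green, blue); there is no depth.
- viewer.camera_params(name): a dict with "camera_matrix" (3x3 intrinsics, pixels), "position" and "orientation" of the camera in the world; the wrist camera has in their place "hand_eye" (4x4, takes a point from camera to tool coordinates, whose origin is the TCP and whose axes are the tool frame's). Camera axes: x right, y down, z forward; pixel columns grow to the right and rows downward; lengths in mm; the calibration is good to about 2 mm. A picture is of the moment at which its call begins: read the wrist's pose just before it. camera_params takes no time and is no camera call.
- order.sign_off(): hands the job in, once; it reports no verdict.
The state is a dict: "time": time; "joint_positions": joint angles; "dq": joint speeds; "effort": joint torques, N m; "tcp_pos": TCP position; "tool_rot": TCP orientation; "wrist_force": force on the tool from outside, world axes, zero at the start; "wrist_torque": the same for the moment, N m; "gripper_width": finger opening in mm.
Only numpy, scipy, OpenCV 4.12 (cv2) and the standard library are available. Lean on these libraries where they do the work, as an engineer would, in place of code of your own. Each camera call takes 0.05 s, during which the arm holds its last target.

## Working session

There is one attempt and no reset: what is moved stays moved. The work goes in short steps, Python scripts to look and compute and a tool call to move; the robot and the scene stay as the last step left them, time stands still between calls to the robot, and variables do not carry over. Pictures are saved under pics/ and viewed, and the job is handed in when it is done.

Besides the shell and the picture viewer there is one more tool, called after "Request:" in YAML: its name, and indented under it one key for each argument. arm_command: Moves the arm, as the interface text tells. Its arguments: {"type":"object","properties":{"commands":{"type":"array"},"jaw":{"type":"number"},"force":{"type":"number"}},"required":["commands"]}

```bash
mkdir -p pics; ls; python3 - <<'E'
from station import status, viewer, order, ctrl
import cv2
print(status.get_obs()); print(ctrl.tips_ahead)
for n in ("side","top","wrist"):
    im=viewer.camera(n); cv2.imwrite(f"pics/{n}0.png",im[:,:,::-1]); print(n,viewer.camera_params(n))
E
```

```text
pics
{'time': 0.0, 'joint_positions': array([ 1.01600315e+00,  3.42699351e-01,  1.52501785e+00,  3.62734600e-05,
        1.27540467e+00, -1.45988244e-01]), 'dq': array([-0.00106435, -0.00154156,  0.00091856, -0.00091204, -0.00059905,
       -0.00060051]), 'effort': array([ 4.74585104e-04, -4.33680224e+01, -2.46019131e+01,  7.35078174e-05,
        7.76877219e-03,  1.41657779e-05]), 'tcp_pos': array([208.46280836, 481.43717461, 252.63777816]), 'tool_rot': array([-3.14133588e+00,  1.50790153e-03,  1.16198100e+00]), 'wrist_force': array([ 0.29620063, -0.38259088,  0.72828267]), 'wrist_torque': array([0.01888514, 0.04683669, 0.01344723]), 'gripper_width': 85.51417441565324}
22.0
side {'camera_matrix': array([[399.14290511,   0.        , 319.92569904],
       [  0.        , 399.14290511, 203.41237228],
       [  0.        ,   0.        ,   1.        ]]), 'position': array([464.57686187, 742.67333975, 577.78922372]), 'orientation': array([-2.18369493,  0.01449245, -3.0529053 ])}
top {'camera_matrix': array([[393.35045329,   0.        , 316.75532015],
       [  0.        , 393.35045329, 202.23492666],
       [  0.        ,   0.        ,   1.        ]]), 'position': array([429.08052388,   9.97870796, 899.58684823]), 'orientation': array([-3.00797571, -0.01531562, -1.59035322])}
wrist {'camera_matrix': array([[331.51580875,   0.        , 315.51183463],
       [  0.        , 331.51580875, 196.21120868],
       [  0.        ,   0.        ,   1.        ]]), 'hand_eye': array([[ 9.99999973e-01, -1.93499126e-04, -1.31106935e-04,
         1.41741008e+00],
       [ 2.22004283e-04,  9.61777910e-01,  2.73830609e-01,
        -7.03414902e+01],
       [ 7.31097709e-05, -2.73830630e-01,  9.61777927e-01,
        -1.20275385e+02],
       [ 0.00000000e+00,  0.00000000e+00,  0.00000000e+00,
         1.00000000e+00]])}
```

View pics/top0.png

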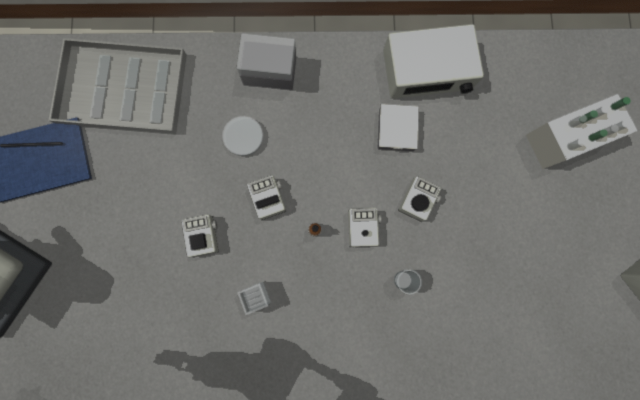

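View pics/side0.png

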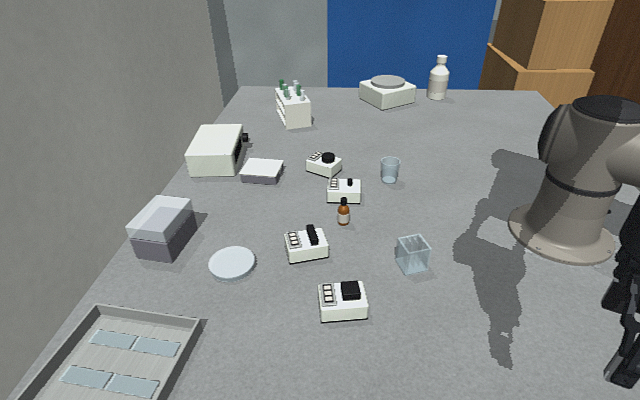

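View pics/wrist0.png

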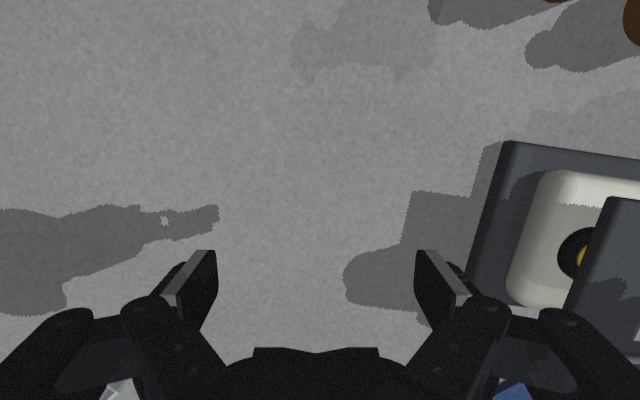

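The top view shows the square key at about (198,240), bar (267,201), pin (365,232) and disc (420,202), with the bottle between bar and pin at (315,229). Next I measure them in the top and side views.

```bash
cat > h.py <<'E'
import numpy as np, cv2
from scipy.spatial.transform import Rotation as R
from station import status, viewer, order, ctrl
def cam(n,obs=None):
    p=viewer.camera_params(n)
    K=p["camera_matrix"]
    if "hand_eye" in p:
        H=p["hand_eye"]; Rt=R.from_euler("xyz",obs["tool_rot"]).as_matrix()
        return K,Rt@H[:3,:3],Rt@H[:3,3]+obs["tcp_pos"]
    return K,R.from_euler("xyz",p["orientation"]).as_matrix(),np.array(p["position"])
def cast(c,uv,z):
    K,Rm,t=c
    d=Rm@np.linalg.solve(K,np.array([uv[0],uv[1],1.0])); return t+d*(z-t[2])/d[2]
def proj(c,P):
    K,Rm,t=c; q=K@(Rm.T@(np.array(P)-t)); return q[:2]/q[2]
def blobs(mask,amin,amax):
    n,l,s,ce=cv2.connectedComponentsWithStats(mask.astype(np.uint8))
    return [(ce[i],s[i],cv2.findContours((l==i).astype(np.uint8),cv2.RETR_EXTERNAL,cv2.CHAIN_APPROX_NONE)[0][0]) for i in range(1,n) if amin<s[i][4]<amax]
E
python3 - <<'E'
from h import *
im=cv2.imread("pics/top0.png"); c=cam("top"); g=im.max(2)
for nm,(u,v) in dict(square=(198,240),bar=(267,200),pin=(365,232),disc=(420,202)).items():
    x0,y0=u-28,v-32; w=im[y0:y0+60,x0:x0+56]
    for ce,s,ct in blobs(w.max(2)<45,15,900):
        uv=ce+[x0,y0]; rc=cv2.minAreaRect(ct); print(nm,"key",uv.round(1),s[4],[np.round(a,1) for a in rc[1:]],cast(c,uv,54).round(1))
    for ce,s,ct in blobs(w.min(2)>150,100,2500):
        f=cv2.minAreaRect(ct); box=cv2.boxPoints(f)+[x0,y0]; print("  body",(np.array(f[0])+[x0,y0]).round(1),np.round(f[1],1), cast(c,np.array(f[0])+[x0,y0],38).round(1)); print([cast(c,b,38).round(0)[:2].tolist() for b in box])
cs=cam("side"); S=cv2.imread("pics/side0.png")
for nm,(u,v) in dict(square=(351,290),bar=(312,234),pin=(350,182),disc=(328,158)).items():
    x0,y0=u-16,v-14; w=S[y0:y0+28,x0:x0+32]
    for ce,s,ct in blobs(w.max(2)<45,8,900):
        print("side",nm,(ce+[x0,y0]).round(1),s[4],cast(cs,ce+[x0,y0],54).round(1))
for n,i in(("top",im[150:310,160:470]),("side",S[120:340,220:440])):
    cv2.imwrite(f"pics/{n}_z.png",cv2.resize(i,None,fx=2.5,fy=2.5,interpolation=cv2.INTER_CUBIC))
E
```

```text
square key [198.9 241.5] 159 [array([12.7, 13.9]), np.float64(78.7)] [462.5 247.7  54. ]
  body [198.  239.3] [28.7 27. ] [467.8 254.2  38. ]
[[495.0, 288.0], [503.0, 231.0], [441.0, 220.0], [433.0, 277.0]]
bar key [267.1 201.5] 129 [array([ 5.9, 21.5]), np.float64(70.0)] [546.  102.2  54. ]
  body [262.9 189.5] [17.  27.1] [575.1 113.3  38. ]
[[586.0, 147.0], [602.0, 90.0], [565.0, 79.0], [549.0, 137.0]]
  body [269.5 209. ] [ 8.5 26.2] [531.4  98.8  38. ]
[[532.0, 129.0], [549.0, 74.0], [531.0, 68.0], [514.0, 123.0]]
  body [363.5 227. ] [36. 27.] [ 488. -107.   38.]
[[528.0, -79.0], [527.0, -138.0], [448.0, -135.0], [449.0, -76.0]]
disc key [419.9 202.5] 194 [array([14.3, 15.7]), np.float64(63.4)] [ 538.  -229.8   54. ]
  body [420.8 197.9] [26.8 34.6] [ 550.4 -236.9   38. ]
[[529.0, -192.0], [599.0, -229.0], [572.0, -282.0], [503.0, -245.0]]
side square [350.1 290. ] 269 [462.5 258.8  54. ]
side bar [311.9 234.4] 129 [544.8 112.7  54. ]
side pin [349.5 181.6] 25 [473.5 -96.7  54. ]
side disc [327.6 157.4] 103 [ 536.5 -217.5   54. ]
```

View pics/top_z.png

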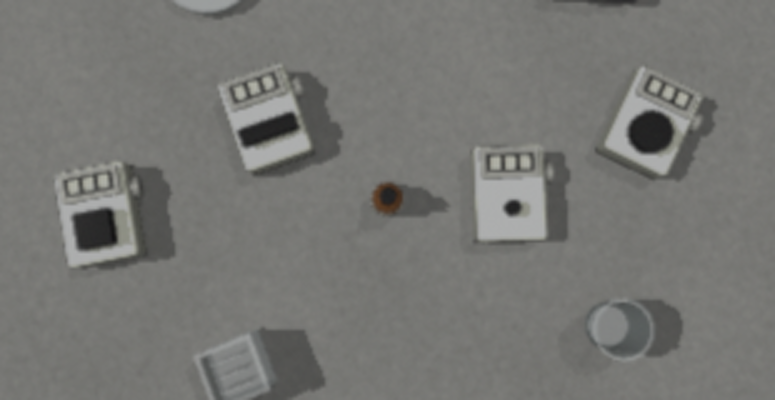

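View pics/side_z.png

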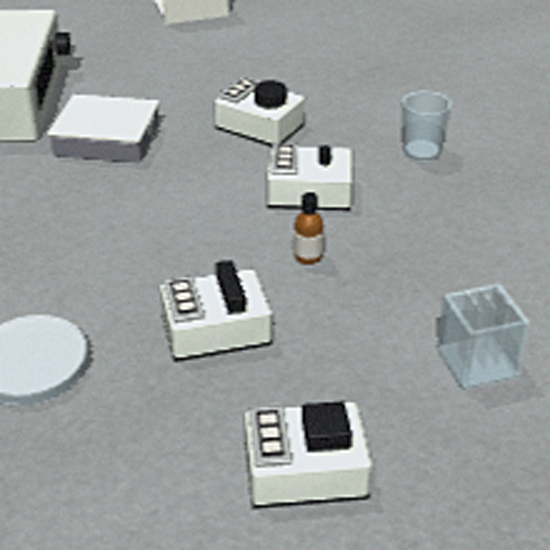

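```bash
python3 - <<'E'
from h import *
im=cv2.imread("pics/top0.png"); c=cam("top")
for nm,(u,v) in dict(pin=(365,232),bar=(267,201)).items():
    x0,y0=u-12,v-10; w=im[y0:y0+20,x0:x0+24]
    for th in (60,80,100):
      for ce,s,ct in blobs(w.max(2)<th,6,900):
        if s[0]==0 or s[0]+s[2]==24: continue
        rc=cv2.minAreaRect(ct); P=cast(c,ce+[x0,y0],54); print(nm,th,(ce+[x0,y0]).round(1),s[4],np.round(rc[1],1),rc[2],P.round(1))
# bar axis
w=im[185:220,245:292]
for ce,s,ct in blobs(w.max(2)<45,60,900):
    vx,vy,a,b=cv2.fitLine(ct,cv2.DIST_L2,0,.01,.01).ravel()
    p=ce+[245,185]; d=cast(c,p+10*np.array([vx,vy]),54)-cast(c,p-10*np.array([vx,vy]),54); print("bar axis deg",np.degrees(np.arctan2(d[1],d[0])))
for uv,z,n in (((315,229),35,"bottle"),((408,282),30,"beaker"),((254,299),36,"jar")): print(n,cast(c,uv,z).round(0))
E
```

```text
pin 60 [364.8 232.7] 18 [3.5 4.2] 45.0 [ 474.5 -107.3   54. ]
pin 80 [364.7 232.8] 27 [5. 5.] 0.0 [ 474.4 -107.    54. ]
pin 100 [364.8 232.6] 32 [4.9 5.7] 45.0 [ 474.7 -107.3   54. ]
bar axis deg -71.5717555368552
bottle [486.  -1.  35.]
beaker [ 367. -201.   30.]
jar [338. 133.  36.]
```

Request:
arm_command:
  commands: [0.03,-0.05,-0.01,0,0,4,0.03,-0.05,-0.01,0,0,4,0.03,-0.05,-0.01,0,0,4,0.03,-0.05,-0.01,0,0,4,0.03,-0.05,-0.01,0,0,4,0.03,-0.05,-0.01,0,0,3.4,0.025,-0.05,-0.01,0,0,0,0.02,-0.05,-0.01,0,0,0,0.02,-0.05,0,0,0,0,0.01,-0.05,0,0,0,0,0.01,-0.05,0,0,0,0,0,-0.03,0,0,0,0]
  jaw: 0
  force: 30

```text
time: 1.65
tcp_pos: [474.0, -100.6, 173.1]
tool_rot: [3.141, 0.0, 1.569]
wrist_force: [0.1, 0.4, -1.0]
gripper_width: -0.2
```

```bash
python3 - <<'E'
from h import *
for i in range(3):
    o=status.get_obs(); im=viewer.camera("wrist")
cv2.imwrite("pics/w1.png",im[:,:,::-1]); S=viewer.camera("side"); cv2.imwrite("pics/s1.png",S[:,:,::-1])
print(o["time"],o["tcp_pos"],o["tool_rot"]); c=cam("wrist",o)
print(proj(c,[474.5,-107.3,54]), "tip22",proj(c,o["tcp_pos"]+[0,0,-22]))
E
```

```text
1.75 [ 473.72854131 -100.88806303  173.02504698] [-3.14146317e+00  4.20762846e-04  1.56673523e+00]
[304.89900111 199.2744726 ] tip22 [312.04171417 255.93534171]
```

View pics/w1.png

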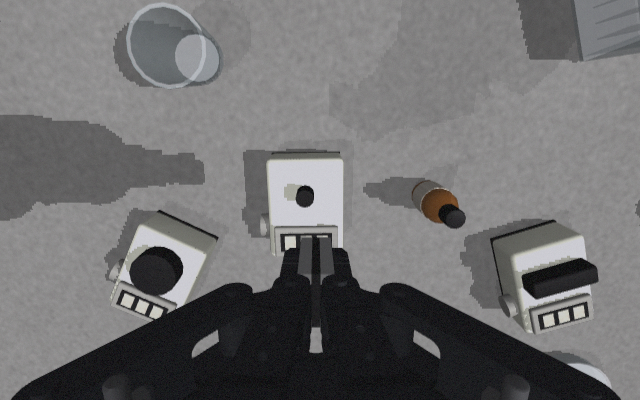

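View pics/s1.png

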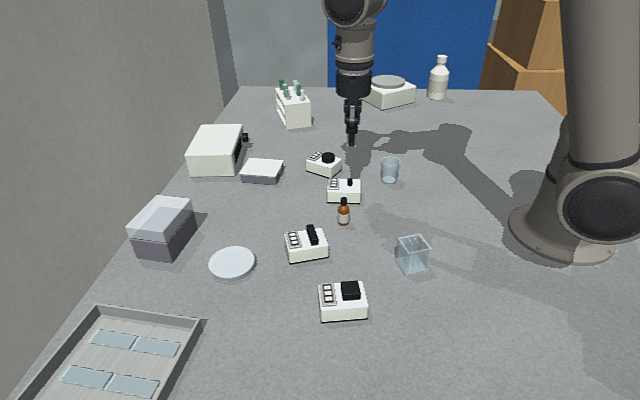

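```bash
python3 - <<'E'
from h import *
im=cv2.imread("pics/w1.png")
o=status.get_obs(); c=cam("wrist",o); print(o["tcp_pos"],o["tool_rot"])
x0,y0=285,175; w=im[y0:y0+45,x0:x0+40]
for th in(40,60,90):
  for ce,s,ct in blobs(w.max(2)<th,40,1500):
    print(th,(ce+[x0,y0]).round(1),s+[x0,y0,0,0,0],cast(c,ce+[x0,y0],54).round(1))
for z in(38,46,54): print(z,proj(c,[474.5,-107.3,z]).round(1))
z=cv2.resize(im[140:290,240:400],None,fx=4,fy=4,interpolation=cv2.INTER_NEAREST); cv2.imwrite("pics/w1z.png",z)
E
```

```text
[473.33184134 -98.16427294 173.01482445] [-3.14077110e+00 -7.89468468e-04  1.56900091e+00]
40 [304.9 190. ] [297 186  17  12  91] [ 466.8 -104.3   54. ]
60 [304.6 195.9] [296 186  18  21 301] [ 471.4 -104.6   54. ]
90 [304.5 195.9] [296 186  18  21 313] [ 471.4 -104.7   54. ]
38 [301.9 194.2]
46 [301.5 197. ]
54 [301.1 199.9]
```

View pics/w1z.png

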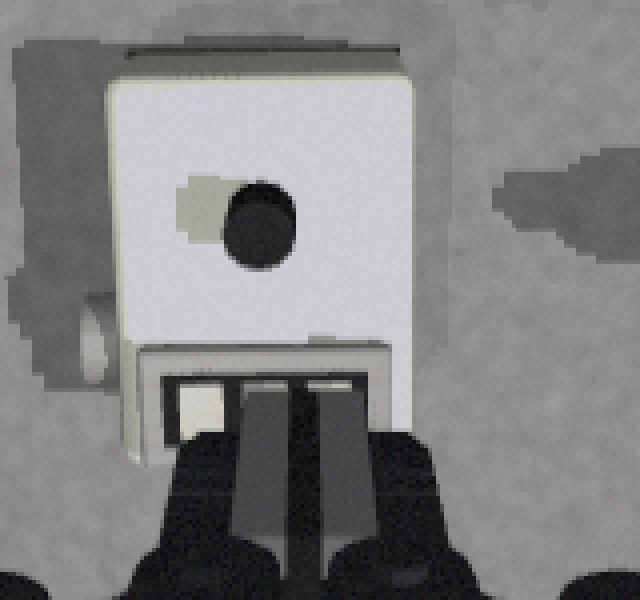

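Request:
arm_command:
  commands: [0,0,0,0,0,0,0,0,0,0,0,0]

```text
time: 2.1
tcp_pos: [473.6, -97.2, 173.4]
tool_rot: [-3.142, -0.0, 1.572]
wrist_force: [-0.3, 0.4, -0.1]
gripper_width: -0.2
```

```bash
python3 - <<'E'
from h import *
o=status.get_obs();print(o["tcp_pos"])
for i in range(4):
    im=viewer.camera("wrist"); c=cam("wrist",o)
    w=im[175:220,285:325]
    for ce,s,ct in blobs(w.max(2)<60,100,1500): print("   ",ce+[285,175],s, proj(c,[474.5,-107.3,54]))
    o=status.get_obs();print(o["time"],o["tcp_pos"],o["tool_rot"],o["dq"].round(4),o["wrist_force"].round(2), o["wrist_torque"].round(3))
    
E
```

```text
[473.64846088 -97.18320965 173.37988993]
    [299.7359736  195.72607261] [  6  11  18  21 303] [299.88656367 199.17485463]
2.15 [473.68957897 -97.30672312 173.39316317] [ 3.14153606e+00 -1.47889109e-04  1.57192568e+00] [-0.0046  0.0025 -0.002  -0.0004  0.0005 -0.0033] [-0.53 -0.15  0.09] [-0.016 -0.021 -0.007]
    [299.79865772 195.70469799] [  6  11  18  21 298] [300.06450599 199.10686597]
2.2 [473.70399323 -97.46730652 173.39735236] [ 3.14153227e+00 -1.15297789e-04  1.57171391e+00] [-0.0063  0.0015 -0.0011 -0.0022 -0.0012 -0.0011] [ 0.9  -0.25 -0.1 ] [ 0.02  -0.02   0.038]
    [300.12585034 195.70748299] [  7  11  17  21 294] [300.28315065 199.08955206]
2.25 [473.71448813 -97.62267694 173.40615237] [ 3.14146825e+00 -7.39329312e-05  1.57145730e+00] [-0.0046  0.0019 -0.0023  0.0005 -0.0006  0.0009] [-0.37 -0.41  0.28] [ 0.013  0.02  -0.028]
    [300.2909699  195.65217391] [  7  10  18  22 299] [300.49653156 199.06677349]
2.3 [473.72211865 -97.77367674 173.38947585] [ 3.14150342e+00 -6.39901853e-05  1.57125328e+00] [-0.0053  0.0001 -0.0007  0.     -0.0007  0.001 ] [0.88 0.22 0.11] [0.022 0.055 0.007]
```

Request:
arm_command:
  commands: [0.0008,-0.0091,0,0,0,0,0,0,-0.02,0,0,0,0,0,-0.02,0,0,0,0,0,-0.02,0,0,0,0,0,-0.015,0,0,0,0,0,0,0,0,0,0,0,0,0,0,0,0,0,0,0,0,0]

```text
time: 3.3
tcp_pos: [474.9, -107.6, 99.0]
tool_rot: [3.14, 0.0, 1.57]
wrist_force: [-0.0, 0.4, 0.2]
gripper_width: -0.2
```

```bash
python3 - <<'E'
from h import *
o=status.get_obs(); im=viewer.camera("wrist"); S=viewer.camera("side"); c=cam("wrist",o)
print(o["time"],o["tcp_pos"],o["tool_rot"],o["wrist_force"])
for d in(22,35): print(d,proj(c,o["tcp_pos"]+[-11,0,-d]),proj(c,o["tcp_pos"]+[0,0,-d]), proj(cam("side"),o["tcp_pos"]+[0,0,-d]))
cv2.imwrite("pics/w2z.png",cv2.resize(im[120:320,200:440,::-1],None,fx=3,fy=3,interpolation=cv2.INTER_NEAREST))
cv2.imwrite("pics/s2z.png",cv2.resize(S[100:260,280:420,::-1],None,fx=4,fy=3.7,interpolation=cv2.INTER_NEAREST))
E
```

```text
3.3 [ 474.93287823 -107.63713902   99.03347265] [3.14021632e+00 4.80602820e-04 1.57035881e+00] [-0.01129529  0.37533503  0.18944698]
22 [311.95840355 234.11462998] [312.0427966  255.86544286] [349.32018767 171.29432054]
35 [312.24315732 224.08125108] [312.31617053 244.39816419] [349.17391193 175.8305222 ]
```

View pics/w2z.png

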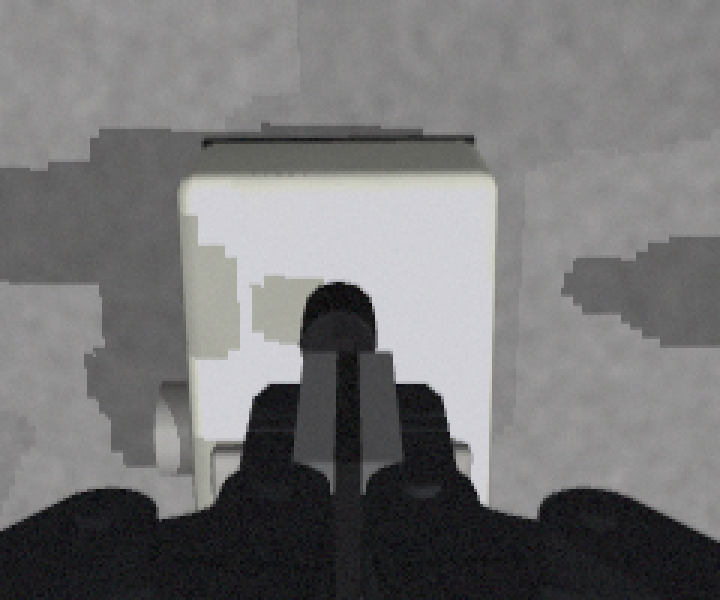

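View pics/s2z.png

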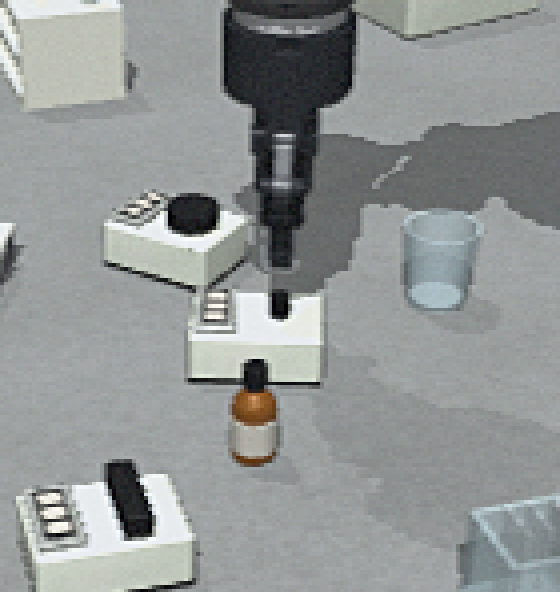

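Request:
arm_command:
  commands: [0,-0.001,-0.01,0,0,0,0,0,-0.008,0,0,0,0,0,0,0,0,0,0,0,-0.002,0,0,0,0,0,-0.001,0,0,0,0,0,-0.001,0,0,0,0,0,-0.001,0,0,0,0,0,0,0,0,0,0,0,0,0,0,0,0,0,0,0,0,0]

```text
time: 4.65
tcp_pos: [474.6, -108.4, 75.4]
tool_rot: [3.141, -0.0, 1.57]
wrist_force: [0.7, -0.2, -0.0]
gripper_width: -0.1
```

```bash
python3 - <<'E'
from h import *
S=viewer.camera("side");o=status.get_obs()
print(o["time"],o["tcp_pos"],o["wrist_force"],o["wrist_torque"])
cv2.imwrite("pics/s3z.png",cv2.resize(S[150:220,310:390,::-1],None,fx=7,fy=7,interpolation=cv2.INTER_CUBIC))
E
```

```text
4.7 [ 474.53056885 -108.37563405   75.39086349] [0.58846888 0.865949   1.39357983] [0.00240409 0.00399274 0.00576796]
```

View pics/s3z.png

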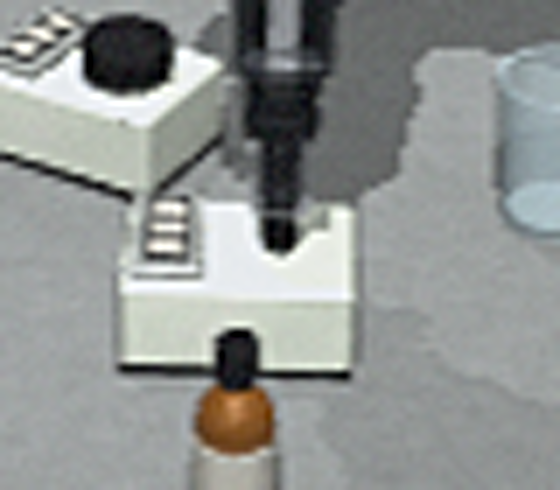

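The fingertips are lined up over the pin, at about 53.4 mm and just touching. I press on in small steps and watch the force.

Request:
arm_command:
  commands: [0,0,-0.001,0,0,0,0,0,-0.001,0,0,0,0,0,-0.001,0,0,0,0,0,0,0,0,0,0,0,0,0,0,0]

```text
time: 5.32
tcp_pos: [474.6, -108.4, 72.4]
tool_rot: [3.141, -0.0, 1.57]
wrist_force: [0.8, -0.3, 2.6]
gripper_width: -0.1
```

Request:
arm_command:
  commands: [0,0,-0.001,0,0,0,0,0,-0.001,0,0,0,0,0,0,0,0,0,0,0,0,0,0,0]

```text
time: 5.82
tcp_pos: [474.6, -108.4, 70.4]
tool_rot: [3.141, 0.0, 1.57]
wrist_force: [-0.3, -0.2, 3.7]
gripper_width: 0.0
```

Request:
arm_command:
  commands: [0,0,-0.001,0,0,0,0,0,-0.001,0,0,0,0,0,0,0,0,0,0,0,0,0,0,0]

```text
time: 6.32
tcp_pos: [474.6, -108.4, 68.4]
tool_rot: [3.141, -0.0, 1.57]
wrist_force: [0.2, 0.3, 4.8]
gripper_width: -0.0
```

Request:
arm_command:
  commands: [0,0,-0.0005,0,0,0,0,0,0,0,0,0,0,0,0,0,0,0]

```text
time: 6.7
tcp_pos: [474.6, -108.4, 68.0]
tool_rot: [3.141, 0.0, 1.57]
wrist_force: [-0.3, 0.2, 7.3]
gripper_width: -0.3
```

Hard stop reached: 7.3 N, against the 5 N that holds the key down. Releasing slowly, then rising.

Request:
arm_command:
  commands: [0,0,0.002,0,0,0,0,0,0.002,0,0,0,0,0,0.002,0,0,0,0,0,0.003,0,0,0,0,0,0.006,0,0,0,0,0,0.02,0,0,0,0,0,0.035,0,0,0,0,0,0.035,0,0,0,0,0,0,0,0,0]

```text
time: 7.82
tcp_pos: [475.5, -108.7, 175.3]
tool_rot: [3.137, 0.002, 1.57]
wrist_force: [1.0, -0.5, -0.3]
gripper_width: 0.2
```

Request:
arm_command:
  commands: [0.01,0.03,0,0,0,3,0.01,0.04,0,0,0,4,0.015,0.04,0,0,0,4,0.015,0.04,0,0,0,4,0.01,0.03,0,0,0,3.4,0.0115,0.0205,0,0,0,0,0,0.01,0,0,0,0,0,0,0,0,0,0,0,0,0,0,0,0,0,0,0,0,0,0,0,0,0,0,0,0,0,0,0,0,0,0]

```text
time: 9.32
tcp_pos: [546.0, 101.9, 172.9]
tool_rot: [3.141, -0.0, 1.891]
wrist_force: [-0.7, -0.1, 0.3]
gripper_width: 0.2
```

```bash
python3 - <<'E'
from h import *
o=status.get_obs(); im=viewer.camera("wrist"); S=viewer.camera("side"); c=cam("wrist",o)
print(o["time"],o["tcp_pos"],o["tool_rot"],o["wrist_force"])
print(proj(c,[546,102.2,54]))
cv2.imwrite("pics/w4.png",im[:,:,::-1])
cv2.imwrite("pics/s4.png",S[:,:,::-1])
E
```

```text
9.325 [545.98229081 101.90013657 172.90663714] [ 3.14146217e+00 -1.94644920e-05  1.89119785e+00] [-0.72212551 -0.05342473  0.25105633]
[313.70885399 197.72067845]
```

View pics/w4.png

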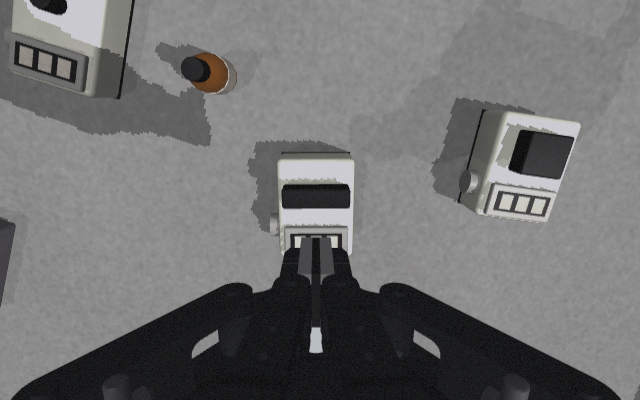

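View pics/s4.png

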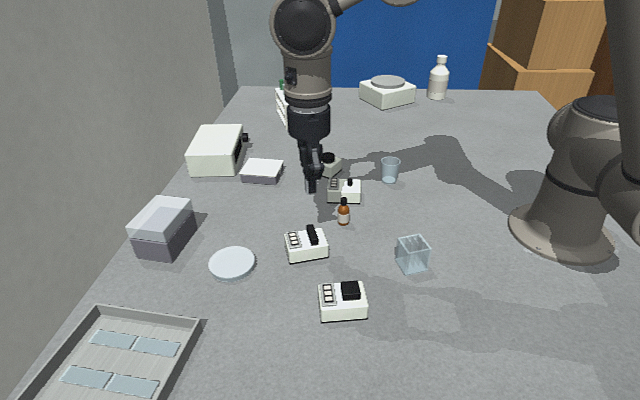

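The pin key is up again and the bar sits at (316,197) in the wrist view, within 1 mm of the prediction and squared to the jaws. Descending onto it.

Request:
arm_command:
  commands: [0,0,-0.03,0,0,0,0,0,-0.03,0,0,0,0,0,-0.02,0,0,0,0,0,-0.01,0,0,0,0,0,-0.0045,0,0,0,0,0,0,0,0,0,0,0,0,0,0,0,0,0,-0.001,0,0,0,0,0,-0.001,0,0,0,0,0,-0.001,0,0,0,0,0,0,0,0,0]

```text
time: 10.8
tcp_pos: [546.1, 102.2, 75.4]
tool_rot: [3.141, -0.0, 1.892]
wrist_force: [-0.8, 0.6, 0.9]
gripper_width: 0.3
```

```bash
python3 - <<'E'
from h import *
S=viewer.camera("side");o=status.get_obs(); im=viewer.camera("wrist")
print(o["time"],o["tcp_pos"],o["wrist_force"],o["wrist_torque"])
a=cv2.resize(S[190:280,260:350,::-1],(400,400),interpolation=cv2.INTER_CUBIC); b=cv2.resize(im[140:300,220:380,::-1],(400,400))
cv2.imwrite("pics/s5z.png",np.hstack([a,b]))
E
```

```text
10.85 [546.06599542 102.18285462  75.41807092] [-0.02027575  0.23952876  1.20836741] [0.00339159 0.03278964 0.09357142]
```

View pics/s5z.png

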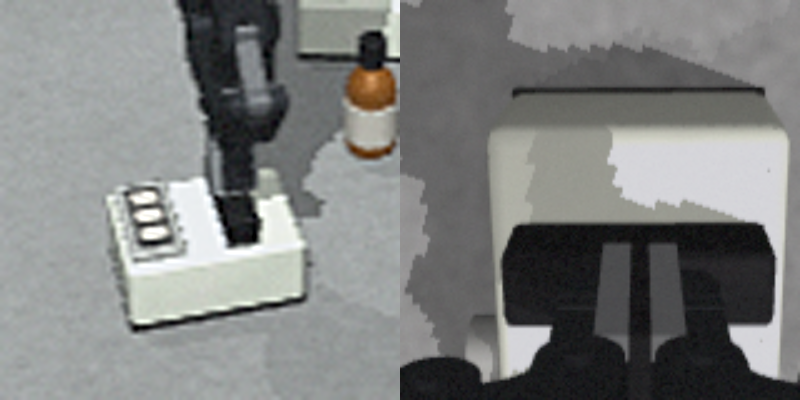

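The fingertips sit centred on the bar and have just touched it (about 1 N). Pressing.

Request:
arm_command:
  commands: [0,0,-0.001,0,0,0,0,0,-0.001,0,0,0,0,0,-0.001,0,0,0,0,0,-0.001,0,0,0,0,0,-0.001,0,0,0,0,0,0,0,0,0,0,0,0,0,0,0]

```text
time: 11.78
tcp_pos: [546.1, 102.2, 70.4]
tool_rot: [3.141, -0.0, 1.892]
wrist_force: [-0.3, -1.2, 3.7]
gripper_width: -0.2
```

Request:
arm_command:
  commands: [0,0,-0.001,0,0,0,0,0,-0.001,0,0,0,0,0,0,0,0,0,0,0,0,0,0,0]

```text
time: 12.28
tcp_pos: [546.1, 102.2, 68.4]
tool_rot: [3.141, -0.0, 1.892]
wrist_force: [-0.0, -0.3, 4.0]
gripper_width: 0.2
```

Request:
arm_command:
  commands: [0,0,-0.0005,0,0,0,0,0,0,0,0,0,0,0,0,0,0,0]

```text
time: 12.65
tcp_pos: [546.0, 102.2, 68.0]
tool_rot: [3.141, 0.0, 1.892]
wrist_force: [0.3, 0.3, 5.6]
gripper_width: -0.1
```

Request:
arm_command:
  commands: [0,0,-0.0004,0,0,0,0,0,0,0,0,0,0,0,0,0,0,0]

```text
time: 13.02
tcp_pos: [546.1, 102.2, 68.0]
tool_rot: [3.141, 0.0, 1.892]
wrist_force: [-1.9, -0.5, 9.1]
gripper_width: 0.1
```

Request:
arm_command:
  commands: [0,0,0.002,0,0,0,0,0,0.002,0,0,0,0,0,0.002,0,0,0,0,0,0.003,0,0,0,0,0,0.006,0,0,0,0,0,0.02,0,0,0,0,0,0.035,0,0,0,0,0,0.04,0,0,0,0,0,0.04,0,0,0,-0.03,0,0.03,0,0,0,-0.04,0,0.02,0,0,0,0,0,0,0,0,0]

```text
time: 14.52
tcp_pos: [474.5, 102.4, 269.3]
tool_rot: [3.139, 0.0, 1.892]
wrist_force: [0.3, 0.3, -0.6]
gripper_width: -0.3
```

Request:
arm_command:
  commands: [-0.03,0.03,0,0,0,0,-0.04,0.05,0,0,0,0,-0.04,0.05,0,0,0,0,-0.04,0.05,0,0,0,0,-0.04,0.05,0,0,0,0,-0.03,0.04,0,0,0,0,-0.01,0.02,0,0,0,0,0,0,0,0,0,0,0,0,0,0,0,0,0,0,0,0,0,0,0,0,0,0,0,0,0,0,0,0,0,0]

```text
time: 16.02
tcp_pos: [250.1, 387.0, 267.5]
tool_rot: [3.141, -0.0, 1.891]
wrist_force: [-0.2, 0.0, 0.2]
gripper_width: -0.0
```

```bash
python3 - <<'E'
from h import *
T=viewer.camera("top")[:,:,::-1].copy(); S=viewer.camera("side")[:,:,::-1].copy();o=status.get_obs()
print(o["time"],o["tcp_pos"],o["wrist_force"])
T0=cv2.imread("pics/top0.png");S0=cv2.imread("pics/side0.png")
cv2.imwrite("pics/top_e.png",T);cv2.imwrite("pics/side_e.png",S)
c=cam("top")
for nm,(u,v),a in(("square",(198,240),14),("bar",(267,201),14),("pin",(365,232),8),("disc",(420,202),14)):
    for I in(T0,T):
        w=I[v-a:v+a,u-a:u+a]
        print(nm,[ (ce+[u-a,v-a]).round(1) for ce,s,ct in blobs(w.max(2)<60,10,900)])
cv2.imwrite("pics/dt.png",np.vstack([np.hstack([S0,S])[100:350,200:450], np.hstack([S0,S])[100:350,840:1090]]))
E
```

```text
16.125 [249.96683391 387.22831664 267.48207004] [ 0.17898197 -0.56515867 -0.65600525]
square [array([197.9, 241.2])]
square [array([198. , 241.2])]
bar [array([267.1, 201.5])]
bar [array([267.1, 201.5])]
pin [array([364.8, 232.7])]
pin [array([364.8, 232.7])]
disc [array([419.9, 202.5])]
disc [array([419.9, 202.5])]
```

View pics/dt.png

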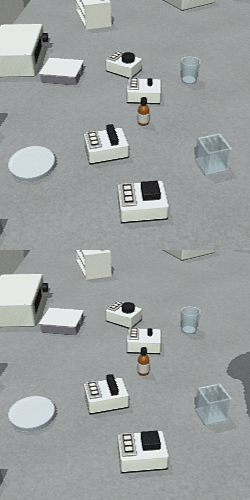

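View pics/top_e.png

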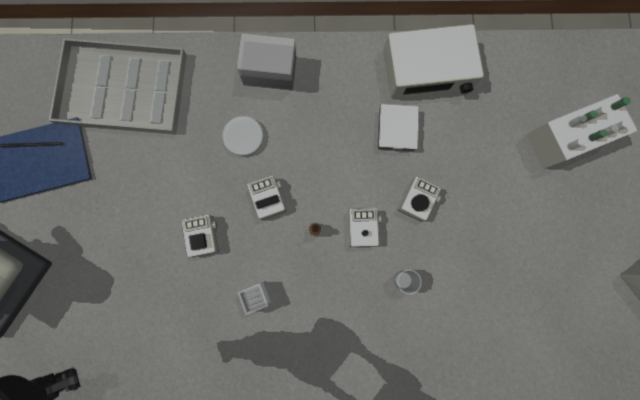

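The key positions match the start to 0.1 px, all keys stand up, and the arm is clear and at rest. Handing in.

```bash
python3 -c "
from station import order; print(order.sign_off())"
```

```text
the job is handed in; nothing more can be done
None
```

I pressed the pin key fully down and let it come up, then did the same with the bar key, using the closed fingertips. I then pulled the arm clear and handed the job in at about 16 s of the 43 s allowed. No verdict was reported.

- **Presses:** each key met its hard stop with the TCP at 68.0 mm, which is 8 mm of travel. The highest force read was 7.3 N on the pin and 9.1 N on the bar, well under the 40 N limit.
- **End state:** in the last top view all four keys are within 0.1 px of where they started. In the last side view the keys look up, and the bottle, dish, box, jar and beaker look unmoved; I checked those by eye only.
- **Disagreements:** keys measured in the side view came out about 10 mm off in y, because the visible side wall of each key pulls the centre over. I used the top view instead, and the wrist view agreed with it to about 1 mm. The arm also swung by up to about 3 mm in y after the first fast move, so I waited for it to settle before each press. No check failed.

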